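Scan the price tags of the zinc pail

TASK

Pick up the hand scanner and scan the stack of price tags that lies in front of the zinc pail (not the stack in front of the clay pot): hold the scanner level with its window straight above the middle of the stack, about 10 cm up, its handle square to the stack's long side, and keep it still there for two seconds. Then lay the scanner gently, right way up, on the middle of the black order pad and let go; leave both stacks of tags where they are.

Things in the scene. Friction and masses are not known exactly. Their poses are not given: they have to be found in the camera images.
- scanner: Hand scanner lying flat, 166 mm long, 0.18 kg: black bar handle 30 wide (y), 32 high, from x = -86 to 30 mm; grey nose 54 wide, 34 high, from x = 30 to 80 mm. Origin on the underside, below the grip and centre of mass; x to the nose, z up. Window under the nose, centred at x = 55 mm, y = z = 0, looks straight down (-z), its long side along y. Grip across the handle at the origin, from above.
- pail_tags: The stack to scan: pale card price tags, 43 mm (x) by 73 mm (y), 11 mm high, loose on the table on the robot's side of the zinc pail (94 mm wide, 116 mm high, its wall 55 mm or more behind the middle of the stack), which stands left or right of the clay pot. Origin: centre of the underside; y along the long side, z up.
- pot_tags: The other stack, not to be scanned: same kind, size and axes, on the robot's side of the reddish clay pot (95 mm wide, 85 mm high).
- order_pad: Black order pad, a closed book 210 mm (x) by 153 mm (y), 16 mm thick, lying flat and loose on the table, on the right. Origin: centre of the underside; x along the long side, z up; its top is at z = 16 mm.
Things that resemble listed ones, but are neither listed nor needed, are in the scene too. Leave any orange or turquoise look-alike of the pail_tags alone.

How it is judged:
By the outcome, as a careful person would: the job done as asked, in the order asked, and still so for the second after the job is handed in, with the robot touching nothing.
It also fails if it takes over 51 s, if anything falls off the work surface, if the arm or the gripper's body presses on something with over 40 N, if the wrist force passes 120 N, or if a joint passes its speed limit or range.

ROBOT

A 7-joint arm with a two-finger parallel gripper is mounted at the origin on a cart in front of the work surface, level with it; the furniture and walls round the work are solid. World frame = base frame: x ahead of the robot, y to its left, z up, the work surface at z = 0. Lengths are in m, angles in rad, forces in N, time in s.
With the tool pointing down it reaches from about 0.4 to 0.85 m from the base axis. Payload 10.4 kg.
Tool frame: the origin (TCP) lies at the very end of the fingers, on their centre line; the grasp point (between the pads) lies 19 mm behind it (env.tcp_to_grasp is the z of the grasp point in the tool frame, in m); z points along the fingers, y is the direction in which the jaws open and shut (so a half turn about z gives the same grasp; the last joint's range is limited). The gripper opens to 87 mm and grips with 3 to 60 N. Pads are 19 mm wide; open, the fingers measure 117 mm over their backs; the gripper's body (75 mm by 190 mm) begins 51 mm behind the grasp point.
Start: joints at [-1.35, 0.332, -0.065, 1.46, 0.022, 1.35, -0.088], TCP at [0.151, 0.607, 0.223] pointing down, gripper open.
Joint ranges: [-2.6, 2.6], [-0.5, 2.12], [-1.47, 1.34], [0.16, 2.42], [-1.27, 4.41], [0.06, 2.06], [-2.6, 2.6]. Speed limits (rad/s): [2.22, 2.22, 2.79, 2.79, 3.14, 3.14, 3.14].

INTERFACE

Orientations are given as a 3x3 rotation matrix whose columns are the frame's x, y, z axes.
In Python, from station import env gives the robot as it stands. The module is installed in compiled form; this text tells all that it offers.
- The arm moves only by the tool step_arm, never from a script. Its arguments are lists of equal length, an entry for each row: "grip": the finger opening in m, from 0 to 0.087; "dp": the shift along the tool's x, y, z in m, a list of three; "twist": the turn, a rotation vector about the tool's x, y, z in degrees, a list of three. A call has 1 to 10 rows; each row is the pose to reach, as a shift and turn from the pose commanded when the call began, along the tool's axes at that moment; what a row does not reach only later rows make up. A row lasts 1/8 s, in which the tool goes at most 62.5 mm and 10.7 degrees, less where a joint would pass 70% of its speed; a pose out of reach is approached as far as the arm can. A call with a gripper value outside its range is refused whole. The fingers move at their own pace and stop on an object; "newtons" is the grip in N (left out, the last holds). Time passes only in rows, so rows that repeat a pose let the fingers close. It gives the time, the measured TCP pose, the force and the opening at its end, in the units of the state.
- env.state(): the state, without advancing time (a new reading comes with each control period).
- env.read_camera(name): name is "scene" or "top" or "wrist"; returns the picture (400x640x3 uint8, blue, green, red); there is no depth.
- env.camera_params(name): a dict with "fx", "fy", "cx", "cy" (pixels), "k1" (the pictures are not rectified: a ray, as slopes to the right and down, at radius r is drawn at 1 + k1 r^2 times it, then the intrinsics apply), "rvec" (rotation vector, rad) and "tvec" (3), from world to camera coordinates, as OpenCV has them; the wrist camera has in their place "mount" (4x4, takes a point from camera to tool coordinates, whose origin is the TCP and whose axes are the flange's). Camera axes: x right, y down, z forward; pixel columns grow to the right and rows downward; lengths in m; the calibration is good to about 2 mm. A picture is of the moment at which its call begins: read the wrist's pose just before it. camera_params takes no time and is no camera call.
- env.job_done(): hands the job in, once; it reports no verdict.
The state is a dict: "time_s": time; "joint_pos": joint angles; "joint_velocities": joint speeds; "joint_torque": joint torques, N m; "tool_pos": TCP position; "tool_rot": TCP orientation; "force": force on the tool from outside, world axes, zero at the start; "wrist_torque": the same for the moment, N m; "finger_gap": finger opening in m.
Only numpy, scipy, OpenCV 4.12 (cv2) and the standard library are available. Lean on these libraries where they do the work, as an engineer would, in place of code of your own. Each camera call takes 0.05 s, during which the arm holds its last target. There are 200 camera calls.

## Working session

There is one attempt and no reset: what is moved stays moved. The work goes in short steps, Python scripts to look and compute and a tool call to move; the robot and the scene stay as the last step left them, time stands still between calls to the robot, and variables do not carry over. Pictures are saved under pics/ and viewed, about 8 in all and at most 12, crops included, and the job is handed in when it is done.

Besides the shell and the picture viewer there is one more tool, called after "Call:" as name(argument=value, ...), one argument or row to a line, values as JSON. step_arm: Moves the arm, as the interface text tells. Its arguments: {"type":"object","properties":{"grip":{"type":"array","items":{"type":"number"}},"dp":{"type":"array","items":{"type":"array","items":{"type":"number"}}},"twist":{"type":"array","items":{"type":"array","items":{"type":"number"}}},"newtons":{"type":"number"}},"required":["grip","dp","twist"]}

```bash
mkdir -p pics; cat > h.py <<'E'
import numpy as np, cv2
from station import env
def cam(name):
    p=env.camera_params(name)
    if 'mount' in p:
        s=env.state(); M=np.array(p['mount']); R=np.array(s['tool_rot']).reshape(3,3)
        Rc=R@M[:3,:3]; C=R@M[:3,3]+np.array(s['tool_pos'])
    else:
        Rw=cv2.Rodrigues(np.array(p['rvec'],float))[0]; Rc=Rw.T; C=-Rw.T@np.array(p['tvec'],float).ravel()
    K=np.array([[p['fx'],0,p['cx']],[0,p['fy'],p['cy']],[0,0,1.]])
    return K,np.array([p['k1'],0,0,0.]),Rc,C
def ray(c,uv,z):
    K,d,Rc,C=c
    n=cv2.undistortPoints(np.array(uv,float).reshape(-1,1,2),K,d).reshape(-1,2)
    v=np.c_[n,np.ones(len(n))]@Rc.T
    return C+v*((z-C[2])/v[:,2])[:,None]
def proj(c,P):
    K,d,Rc,C=c
    return cv2.projectPoints(np.array(P,float).reshape(-1,1,3),cv2.Rodrigues(Rc.T)[0],-Rc.T@C,K,d)[0].reshape(-1,2)
def snap(name,f):
    c=cam(name); im=env.read_camera(name); cv2.imwrite('pics/'+f,im); return c,im
E
python3 - <<'E'
from h import *
for n in('scene','top','wrist'):
    c,im=snap(n,n+'0.png'); print(n,c[3].round(3),c[2][:,2].round(2))
s=env.state(); print(s['time_s'],np.round(s['tool_rot'],3).tolist(),env.tcp_to_grasp)
E
```

```text
scene [-0.012 -0.701  0.767] [ 0.5   0.57 -0.65]
top [ 0.442 -0.064  1.188] [ 0.11  0.01 -0.99]
wrist [0.084 0.623 0.385] [ 0.24 -0.06 -0.97]
0.15 [[-0.97, 0.241, -0.0], [0.241, 0.97, -0.001], [-0.0, -0.001, -1.0]] -0.0187
```

View pics/top0.png

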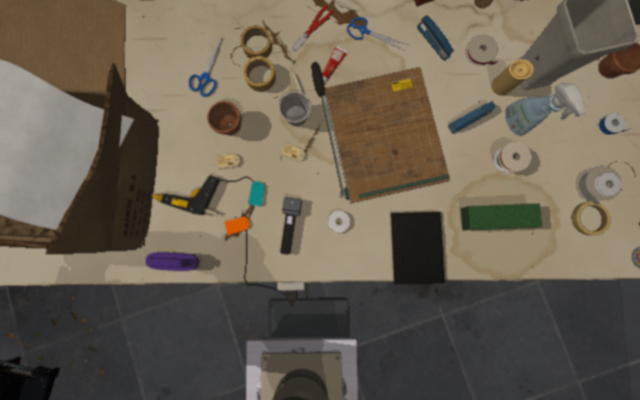

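View pics/scene0.png

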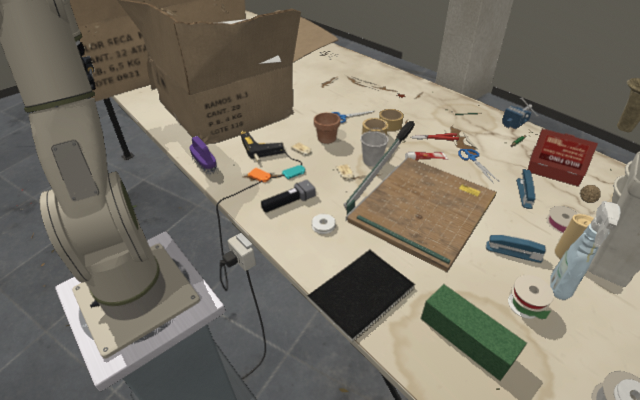

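The top view shows these:
- **Scanner:** at (290,225), nose up at (292,205).
- **Pot:** clay pot at (225,117), with a pale tag stack in front at (229,160).
- **Pail:** zinc pail at (295,108), with a pale tag stack in front at (294,153). This is the target.
- **Look-alikes:** orange (237,226) and turquoise (258,193).
- **Order pad:** black, at (417,247). The green block is something else.

I'll measure these and confirm with an enlarged crop.

```bash
python3 - <<'E'
from h import *
c=cam('top'); im=cv2.imread('pics/top0.png')
print(c[0].round(1).tolist(), c[1][0])
for n,uv,z in [('box corner',(158,130),.2),('scan nose',(292,205),.034),('scan tail',(287,252),.032),('pail tags',(294,153),.011),('pot tags',(229,160),.011),('pail top',(296,104),.116),('pot top',(224,116),.085)]:
    print(n,ray(c,[uv],z)[0].round(3))
g=im.max(2)
m=((g<45)).astype(np.uint8); m[:, :385]=0;m[:,450:]=0;m[:205]=0;m[287:]=0
k,_=cv2.findContours(m,0,2); k=max(k,key=cv2.contourArea)
bp=cv2.boxPoints(cv2.minAreaRect(k)); print('pad corners px',bp.round(1).tolist()); P=ray(c,bp,.016); print(P.round(3).tolist(),P.mean(0).round(3),np.linalg.norm(np.diff(P,axis=0),axis=1).round(3))
crop=cv2.resize(im[85:265,190:350],None,fx=3.3,fy=3.3,interpolation=cv2.INTER_CUBIC)
cv2.imwrite('pics/crop1.png',crop)
E
```

```text
[[396.7, 0.0, 317.2], [0.0, 396.7, 194.8], [0.0, 0.0, 1.0]] 0.00963743029760888
box corner [0.721 0.353 0.2  ]
scan nose [0.538 0.023 0.034]
scan tail [0.403 0.039 0.032]
pail tags [0.698 0.018 0.011]
pot tags [0.679 0.215 0.011]
pail top [0.814 0.005 0.116]
pot top [0.792 0.213 0.085]
pad corners px [[391.79998779296875, 213.1999969482422], [442.79998779296875, 212.3000030517578], [444.1000061035156, 285.70001220703125], [393.1000061035156, 286.6000061035156]]
[[0.512, -0.27, 0.016], [0.513, -0.419, 0.016], [0.301, -0.413, 0.016], [0.3, -0.266, 0.016]] [ 0.406 -0.342  0.016] [0.15  0.212 0.147]
```

View pics/crop1.png

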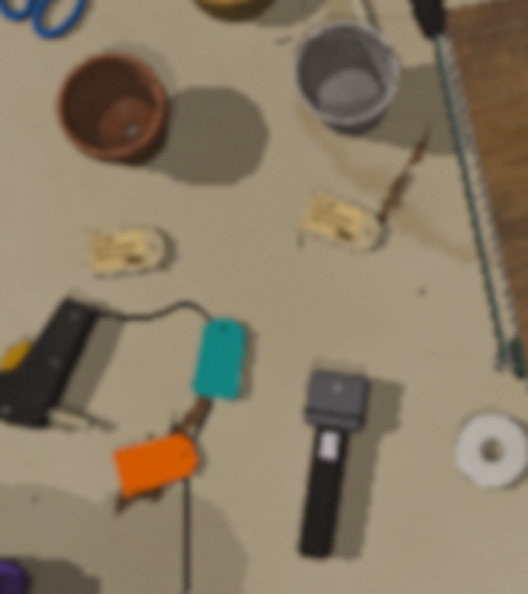

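The crop confirms both stacks. The pail stack is at (340,222) in the crop, below the grey zinc pail at (347,75), and tilted about 15°. The pot stack is at (128,252), below the clay pot at (112,108). The scanner lies nose-up with its tail at (316,550). Next I move above the scanner.

Call:
step_arm(
  grip=[0.08, 0.08, 0.08, 0.08, 0.08, 0.08, 0.08, 0.08, 0.08, 0.08],
  dp=[
    [-0.04, -0.042, 0],
    [-0.08, -0.084, 0],
    [-0.12, -0.126, 0],
    [-0.16, -0.168, 0],
    [-0.2, -0.21, 0],
    [-0.24, -0.252, 0],
    [-0.28, -0.295, 0],
    [-0.32, -0.337, 0],
    [-0.36, -0.38, 0],
    [-0.4, -0.422, 0],
  ],
  twist=[
    [0, 0, -1],
    [0, 0, -2],
    [0, 0, -3],
    [0, 0, -4],
    [0, 0, -5],
    [0, 0, -6],
    [0, 0, -7],
    [0, 0, -7],
    [0, 0, -7],
    [0, 0, -7],
  ],
)

```text
time_s: 1.4
tool_pos: [0.4377, 0.0986, 0.2226]
tool_rot: [[-0.993, 0.121, 0.0], [0.121, 0.993, 0.001], [-0.0, 0.001, -1.0]]
force: [1.0, 0.8, 0.6]
finger_gap: 0.08
```

Call:
step_arm(
  grip=[0.08, 0.08, 0.08, 0.08],
  dp=[
    [-0.03, -0.03, 0],
    [-0.048, -0.066, 0],
    [-0.048, -0.066, 0],
    [-0.048, -0.066, 0],
  ],
  twist=[
    [0, 0, 0],
    [0, 0, 0],
    [0, 0, 0],
    [0, 0, 0],
  ],
)

```text
time_s: 1.9
tool_pos: [0.4765, 0.0298, 0.2223]
tool_rot: [[-0.993, 0.121, -0.0], [0.121, 0.993, 0.0], [0.001, 0.0, -1.0]]
force: [-0.9, 0.6, 0.1]
finger_gap: 0.0802
```

```bash
python3 - <<'E'
from h import *
s=env.state(); print(s['time_s'],np.round(s['tool_pos'],4),np.round(s['tool_rot'],3).tolist(),np.round(s['force'],1))
c,im=snap('wrist','wrist1.png')
print(proj(c,[[.478,.03,.032],[.698,.018,.011]]).round())
E
```

```text
1.9 [0.4765 0.0298 0.2223] [[-0.993, 0.121, -0.0], [0.121, 0.993, 0.0], [0.001, 0.0, -1.0]] [-0.9  0.6  0.1]
[[321. 183.]
 [332. 336.]]
```

View pics/wrist1.png

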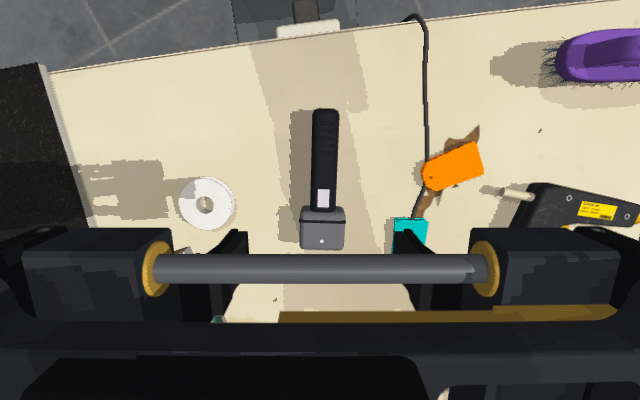

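The wrist view shows the scanner between the fingers: tail at (325,109), nose from (323,207) to (322,249). I'll measure its axis, plus the stack's centre and axis from the top view.

```bash
python3 - <<'E'
from h import *
c=cam('wrist'); im=cv2.imread('pics/wrist1.png')
for n,uv,z in [('tail',(325.5,109),.032),('hdl L/R mid',(313,150),.032),('',(338.5,150),.032),('',(311,200),.032),('',(335.5,200),.032),('nose back',(301,208),.034),('',(345.5,208),.034),('front',(300,248),.034),('',(344,250),.034)]:
    print(n,ray(c,[uv],z)[0].round(4))
# handle midline by rows from dark mask
g=im.max(2); m=(g<55); pts=[]
for v in range(120,185,5):
    u=np.where(m[v,305:345])[0]+305; pts.append([u.mean(),v])
P=ray(c,pts,.032); a=cv2.fitLine(P[:,:2].astype(np.float32),2,0,.01,.01).ravel(); a=a if a[0]>0 else np.r_[-a[:2],a[2:]]
print('handle line',a.round(4),'yaw',np.degrees(np.arctan2(a[1],a[0])).round(2))
ct=cam('top'); it=cv2.imread('pics/top0.png')
for n,(u,v) in {'pail':(294,153),'pot':(229,160)}.items():
    w=it[v-14:v+14,u-18:u+18].astype(int); sub=(w[...,2]>195)
    lum=w[...,2]; print(n,'R pct',np.percentile(lum,[5,50,80,95]))
    for th in (165,175,185,195):
        mm=((lum>th)&(np.ptp(w,axis=2)>20)).astype(np.uint8)
        k,_=cv2.findContours(mm,0,2)
        k=max(k,key=cv2.contourArea); r=cv2.minAreaRect(k); bp=cv2.boxPoints(r)+[u-18,v-14]
        Q=ray(ct,bp,.011)
        e=Q[1]-Q[0]; f=Q[2]-Q[1]; L=e if np.linalg.norm(e)>np.linalg.norm(f) else f
        print(th,Q.mean(0).round(4),np.linalg.norm(e).round(3),np.linalg.norm(f).round(3),np.degrees(np.arctan2(L[1],L[0])).round(1))
E
```

```text
tail [0.3974 0.045  0.032 ]
hdl L/R mid [0.4394 0.0261 0.032 ]
 [0.4428 0.0542 0.032 ]
 [0.496  0.0165 0.032 ]
 [0.4994 0.0447 0.032 ]
nose back [0.5036 0.0039 0.034 ]
 [0.5098 0.0551 0.034 ]
front [ 0.5528 -0.004   0.034 ]
 [0.5617 0.0481 0.034 ]
handle line [ 0.9884 -0.152   0.4411  0.0382] yaw -8.74
pail R pct [114.35 159.   163.   174.  ]
165 [0.7027 0.0088 0.011 ] 0.022 0.045 -146.0
175 [0.7068 0.0116 0.011 ] 0.014 0.026 -147.3
185 [0.7091 0.0118 0.011 ] 0.004 0.015 -117.7Traceback (most recent call last):
  File "<stdin>", line 18, in <module>
ValueError: max() iterable argument is empty
```

The scanner's origin is about (0.479, 0.0325) with yaw -8.6°. Its sizes agree with those given (handle 28 wide, nose 51 long). Next I descend, grip and lift a little to check.

Call:
step_arm(
  grip=[0.07, 0.07, 0.07, 0.07, 0.07, 0.07, 0.07],
  dp=[
    [-0.002, 0.003, 0.05],
    [-0.002, 0.003, 0.1],
    [-0.002, 0.003, 0.15],
    [-0.002, 0.003, 0.185],
    [-0.002, 0.003, 0.205],
    [-0.002, 0.003, 0.215],
    [-0.002, 0.003, 0.215],
  ],
  twist=[
    [0, 0, 1.7],
    [0, 0, 1.7],
    [0, 0, 1.7],
    [0, 0, 1.7],
    [0, 0, 1.7],
    [0, 0, 1.7],
    [0, 0, 1.7],
  ],
  newtons=25,
)

```text
time_s: 2.82
tool_pos: [0.4789, 0.0325, 0.0074]
tool_rot: [[-0.989, 0.15, -0.001], [0.15, 0.989, 0.0], [0.001, -0.0, -1.0]]
force: [-0.3, 0.4, 0.8]
finger_gap: 0.0699
```

Call:
step_arm(
  grip=[0.05, 0.04, 0.03, 0.02, 0.02, 0.02, 0.02, 0.02],
  dp=[
    [0, 0, 0],
    [0, 0, 0],
    [0, 0, 0],
    [0, 0, 0],
    [0, 0, 0],
    [0, 0, 0],
    [0, 0, 0],
    [0, 0, 0],
  ],
  twist=[
    [0, 0, 0],
    [0, 0, 0],
    [0, 0, 0],
    [0, 0, 0],
    [0, 0, 0],
    [0, 0, 0],
    [0, 0, 0],
    [0, 0, 0],
  ],
  newtons=25,
)

```text
time_s: 3.82
tool_pos: [0.4792, 0.0319, 0.0076]
tool_rot: [[-0.989, 0.151, 0.0], [0.151, 0.989, 0.0], [-0.0, 0.0, -1.0]]
force: [-0.9, 0.6, 3.5]
finger_gap: 0.0301
```

Gripped at 30.1 mm, which is the handle's width. Lifting, with an enlarged look at the target stack in the pictures already taken.

Call:
step_arm(
  grip=[0.02, 0.02, 0.02, 0.02, 0.02],
  dp=[
    [0, 0, -0.02],
    [0, 0, -0.05],
    [0, 0, -0.08],
    [0, 0, -0.108],
    [0, 0, -0.108],
  ],
  twist=[
    [0, 0, 0],
    [0, 0, 0],
    [0, 0, 0],
    [0, 0, 0],
    [0, 0, 0],
  ],
)

```text
time_s: 4.45
tool_pos: [0.4802, 0.0321, 0.1169]
tool_rot: [[-0.989, 0.151, 0.003], [0.151, 0.989, 0.001], [-0.003, 0.002, -1.0]]
force: [-0.8, -0.2, -2.5]
finger_gap: 0.0299
```

```bash
python3 - <<'E'
from h import *
a=cv2.imread('pics/top0.png')[135:175,270:320]; b=cv2.imread('pics/scene0.png')[155:190,325:375]
A=cv2.resize(a,None,fx=8,fy=8,interpolation=cv2.INTER_CUBIC);B=cv2.resize(b,None,fx=8,fy=8,interpolation=cv2.INTER_CUBIC)
B=cv2.copyMakeBorder(B,0,A.shape[0]-B.shape[0],0,0,0)
o=np.hstack([A,B]); o=cv2.convertScaleAbs(o,alpha=1.3); cv2.imwrite('pics/crop2.png',o)
print(env.state()['finger_gap'],np.round(env.state()['force'],1))
E
```

```text
0.02993332616794458 [-0.8 -0.2 -2.5]
```

View pics/crop2.png

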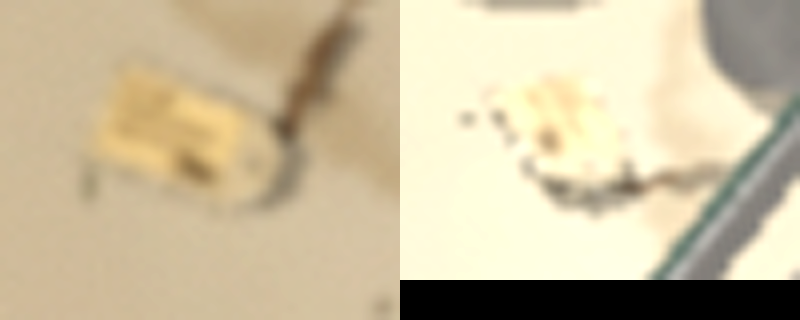

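The left crop shows the stack with its square end from (122,62) to (88,155), its rounded end near (287,177), and about 20.5° of tilt. The centre is near (196,141), which is px (294.2,152.4). I'll compute the pose and check it with an outline drawn on both views.

```bash
python3 - <<'E'
from h import *
ct=cam('top'); f=lambda p:((np.array(p,float)+.5)/8-.5)+[270,135]
Q=ray(ct,f([(122,62),(88,155),(105,108),(287,177),(270,120),(230,209),(196,141)]),.011)
print(Q.round(4).tolist(),'L',np.linalg.norm(Q[3]-Q[2]),'W',np.linalg.norm(Q[1]-Q[0]))
for i,j in((3,2),(4,0),(5,1)):
    d=Q[j]-Q[i]; print('long axis deg',np.degrees(np.arctan2(d[1],d[0])).round(1))
d=Q[1]-Q[0]; print('short edge deg',np.degrees(np.arctan2(d[1],d[0])).round(1))
C=Q[6]; th=np.radians(-19.5); x=np.array([np.cos(th),np.sin(th),0]); y=np.array([-x[1],x[0],0])
rect=np.array([C+sx*.0215*x+sy*.0365*y for sx,sy in((1,1),(1,-1),(-1,-1),(-1,1))])
out=[]
for n,(u,v) in {'top':(270,135),'scene':(325,155)}.items():
    im=cv2.imread(f'pics/{n}0.png')[v:v+40,u:u+50].astype(float)
    lo,hi=np.percentile(im,[2,99.8]); im=np.clip((im-lo)/(hi-lo)*255,0,255).astype(np.uint8)
    im=cv2.resize(im,None,fx=8,fy=8,interpolation=cv2.INTER_CUBIC)
    p=((proj(cam(n),rect)-[u,v]+.5)*8-.5).round().astype(int)
    cv2.polylines(im,[p],True,(255,0,0),1); out.append(im)
cv2.imwrite('pics/crop3.png',np.hstack(out))
E
```

```text
[[0.7311, 0.0459, 0.011], [0.6955, 0.0589, 0.011], [0.7135, 0.0524, 0.011], [0.686, -0.0162, 0.011], [0.708, -0.01, 0.011], [0.674, 0.0054, 0.011], [0.7003, 0.0181, 0.011]] L 0.0739278654072611 W 0.03792469148768692
long axis deg 68.2
long axis deg 67.5
long axis deg 68.1
short edge deg 160.0
```

View pics/crop3.png

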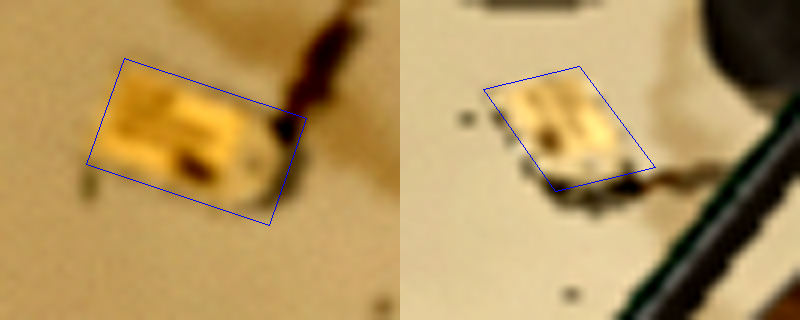

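The outline fits both views with 1–2° more tilt, so I take the centre as (0.700, 0.019) and the stack's x axis at -21°. Moving to the scan pose, with the TCP near (0.6486, 0.0387).

Call:
step_arm(
  grip=[0.02, 0.02, 0.02, 0.02, 0.02, 0.02, 0.02, 0.02],
  dp=[
    [-0.02, 0.004, 0],
    [-0.055, 0.011, 0],
    [-0.09, 0.018, 0],
    [-0.125, 0.025, 0],
    [-0.15, 0.029, 0],
    [-0.166, 0.032, 0],
    [-0.166, 0.032, 0],
    [-0.166, 0.032, 0],
  ],
  twist=[
    [0, 0, 2],
    [0, 0, 4],
    [0, 0, 7],
    [0, 0, 9.5],
    [0, 0, 11.5],
    [0, 0, 12.3],
    [0, 0, 12.3],
    [0, 0, 12.3],
  ],
)

```text
time_s: 5.45
tool_pos: [0.647, 0.0382, 0.1144]
tool_rot: [[-0.934, 0.358, -0.002], [0.358, 0.934, -0.0], [0.002, -0.001, -1.0]]
force: [0.3, 0.5, -1.4]
finger_gap: 0.0298
```

```bash
python3 - <<'E'
from h import *
s=env.state(); print(s['time_s'],np.round(s['tool_pos'],4),np.round(s['tool_rot'],3).tolist())
c,im=snap('wrist','wrist2.png'); ct,it=snap('top','top2.png')
th=np.radians(-21); x=np.array([np.cos(th),np.sin(th),0]); y=np.array([-x[1],x[0],0]); O=np.array(s['tool_pos']); O[2]-=.0075
P=[O+a*x+b*y+[0,0,h] for a,b,h in((-.086,0,.032),(-.086,.015,.032),(-.086,-.015,.032),(.03,.027,.034),(.03,-.027,.034),(.08,.027,.034),(.08,-.027,.034))]
print(proj(c,P).round(1).tolist())
o=im[60:310,180:500]; p=((proj(c,P)-[180,60])).round().astype(int)
o=cv2.resize(o,None,fx=2,fy=2)
for q in p: cv2.drawMarker(o,tuple(int(t) for t in q*2),(0,0,255),0,8,1)
cv2.imwrite('pics/w2c.png',o)
E
```

```text
5.45 [0.647  0.0382 0.1144] [[-0.934, 0.358, -0.002], [0.358, 0.934, -0.0], [0.002, -0.001, -1.0]]
[[321.1, 76.4], [357.3, 76.4], [284.8, 76.4], [374.9, 323.7], [266.9, 323.6], [370.5, 403.0], [271.2, 402.9]]
```

View pics/w2c.png

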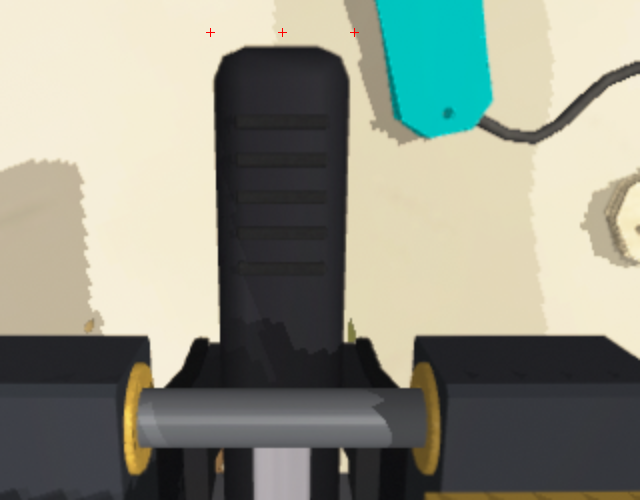

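The handle sits central and level in the jaws. Its tail centre is at column 321 as predicted, and the width ratio is uniform along it. I'll check the nose over the stack from the scene and top cameras.

```bash
python3 - <<'E'
from h import *
s=env.state(); print(np.round(s['tool_pos'],4))
R=np.array(s['tool_rot']); O=np.array(s['tool_pos'])-[0,0,.0075]; x=-R[:,0]; y=R[:,1]
N=[O+a*x+b*y+[0,0,.034] for a,b in((.03,.027),(.08,.027),(.08,-.027),(.03,-.027))]
cs,si=snap('scene','scene2.png'); ct,ti=cam('top'),cv2.imread('pics/top2.png')
out=[]
for c,im,(u,v) in((ct,ti,(255,110)),(cs,si,(300,100))):
    o=cv2.resize(im[v:v+80,u:u+80],None,fx=5,fy=5,interpolation=cv2.INTER_CUBIC)
    o=cv2.convertScaleAbs(o,alpha=1.4,beta=20)
    p=((proj(c,N)-[u,v]+.5)*5-.5).round().astype(int); cv2.polylines(o,[p],True,(0,0,255),1); out.append(o)
cv2.imwrite('pics/chk.png',np.hstack(out))
E
```

```text
[0.6473 0.0384 0.1152]
```

View pics/chk.png

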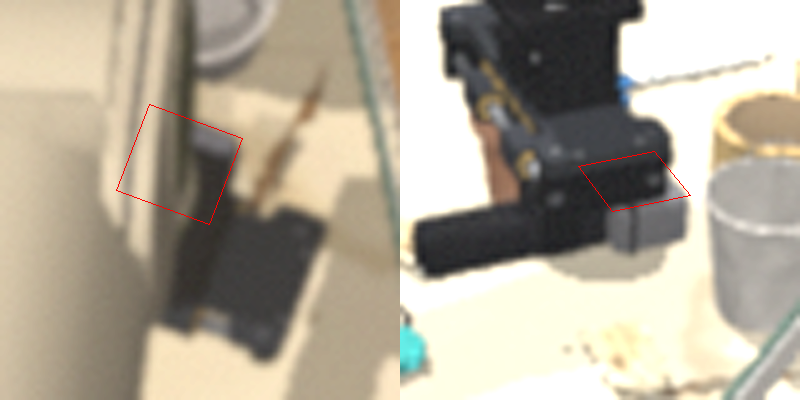

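The nose matches the predicted outline: its right corner is at (686,195) in the scene half, and its grey edge at (240,140) in the top half. Now a 1.5 mm correction and a still hold of about 2.7 s.

Call:
step_arm(
  grip=[0.02, 0.02, 0.02, 0.02, 0.02, 0.02, 0.02, 0.02, 0.02, 0.02],
  dp=[
    [-0.0015, 0, 0],
    [-0.0015, 0, 0],
    [-0.0015, 0, 0],
    [-0.0015, 0, 0],
    [-0.0015, 0, 0],
    [-0.0015, 0, 0],
    [-0.0015, 0, 0],
    [-0.0015, 0, 0],
    [-0.0015, 0, 0],
    [-0.0015, 0, 0],
  ],
  twist=[
    [0, 0, 0],
    [0, 0, 0],
    [0, 0, 0],
    [0, 0, 0],
    [0, 0, 0],
    [0, 0, 0],
    [0, 0, 0],
    [0, 0, 0],
    [0, 0, 0],
    [0, 0, 0],
  ],
)

```text
time_s: 6.85
tool_pos: [0.6495, 0.038, 0.1155]
tool_rot: [[-0.934, 0.358, -0.0], [0.358, 0.934, 0.0], [0.0, 0.0, -1.0]]
force: [0.7, -0.4, -2.3]
finger_gap: 0.0299
```

Call:
step_arm(
  grip=[0.02, 0.02, 0.02, 0.02, 0.02, 0.02, 0.02, 0.02, 0.02, 0.02],
  dp=[
    [0, 0, 0],
    [0, 0, 0],
    [0, 0, 0],
    [0, 0, 0],
    [0, 0, 0],
    [0, 0, 0],
    [0, 0, 0],
    [0, 0, 0],
    [0, 0, 0],
    [0, 0, 0],
  ],
  twist=[
    [0, 0, 0],
    [0, 0, 0],
    [0, 0, 0],
    [0, 0, 0],
    [0, 0, 0],
    [0, 0, 0],
    [0, 0, 0],
    [0, 0, 0],
    [0, 0, 0],
    [0, 0, 0],
  ],
)

```text
time_s: 8.1
tool_pos: [0.6495, 0.038, 0.1155]
tool_rot: [[-0.934, 0.358, 0.0], [0.358, 0.934, 0.0], [0.0, 0.0, -1.0]]
force: [0.0, 0.8, -1.5]
finger_gap: 0.0301
```

Call:
step_arm(
  grip=[0.02, 0.02],
  dp=[
    [0, 0, 0],
    [0, 0, 0],
  ],
  twist=[
    [0, 0, 0],
    [0, 0, 0],
  ],
)

```text
time_s: 8.35
tool_pos: [0.6495, 0.0379, 0.1155]
tool_rot: [[-0.934, 0.358, 0.0], [0.358, 0.934, 0.0], [-0.0, 0.0, -1.0]]
force: [-0.6, 0.6, -1.6]
finger_gap: 0.0298
```

The hold is done: steady to within 0.2 mm from 5.5 to 8.35 s. Next I back away from the pail and the cutter lever, rise, and go over to the pad.

Call:
step_arm(
  grip=[0.02, 0.02, 0.02, 0.02, 0.02, 0.02, 0.02, 0.02, 0.02, 0.02],
  dp=[
    [0.02, 0, -0.01],
    [0.06, 0, -0.025],
    [0.1, 0, -0.04],
    [0.135, -0.01, -0.05],
    [0.15, -0.045, -0.05],
    [0.145, -0.095, -0.05],
    [0.14, -0.145, -0.05],
    [0.133, -0.195, -0.05],
    [0.126, -0.245, -0.05],
    [0.119, -0.295, -0.05],
  ],
  twist=[
    [0, 0, 0],
    [0, 0, -2],
    [0, 0, -4],
    [0, 0, -6],
    [0, 0, -8],
    [0, 0, -11],
    [0, 0, -14],
    [0, 0, -16],
    [0, 0, -18],
    [0, 0, -20.5],
  ],
)

```text
time_s: 9.6
tool_pos: [0.4323, -0.1965, 0.1658]
tool_rot: [[-1.0, 0.007, 0.001], [0.007, 1.0, 0.001], [-0.001, 0.001, -1.0]]
force: [0.8, -0.8, -1.2]
finger_gap: 0.0297
```

```bash
python3 - <<'E'
from h import *
s=env.state(); print(s['time_s'],np.round(s['tool_pos'],4),np.round(s['tool_rot'],3).tolist())
R=np.array(s['tool_rot']); print('to pad, tool axes',R.T@(np.array([.407,-.342,.1655])-s['tool_pos']))
E
```

```text
9.6 [ 0.4323 -0.1965  0.1658] [[-1.0, 0.007, 0.001], [0.007, 1.0, 0.001], [-0.001, 0.001, -1.0]]
to pad, tool axes [ 0.02425198 -0.14567397  0.00019115]
```

Call:
step_arm(
  grip=[0.02, 0.02, 0.02, 0.02, 0.02, 0.02],
  dp=[
    [0.008, -0.05, 0],
    [0.016, -0.095, 0],
    [0.022, -0.13, 0],
    [0.024, -0.146, 0],
    [0.024, -0.146, 0],
    [0.024, -0.146, 0],
  ],
  twist=[
    [0, 0, 0],
    [0, 0, 0],
    [0, 0, 0],
    [0, 0, 0],
    [0, 0, 0],
    [0, 0, 0],
  ],
)

```text
time_s: 10.35
tool_pos: [0.4079, -0.3399, 0.1654]
tool_rot: [[-1.0, 0.008, 0.0], [0.008, 1.0, 0.001], [-0.0, 0.001, -1.0]]
force: [-0.0, 0.9, -1.5]
finger_gap: 0.03
```

```bash
python3 - <<'E'
from h import *
s=env.state(); print(np.round(s['tool_pos'],4))
c,im=snap('wrist','wrist3.png'); print(proj(c,ray(cam('top'),[[391.8,213.2],[442.8,212.3],[444.1,285.7],[393.1,286.6]],.016)).round().tolist())
E
```

```text
[ 0.4079 -0.3399  0.1654]
[[385.0, 282.0], [249.0, 283.0], [241.0, 79.0], [398.0, 76.0]]
```

View pics/wrist3.png

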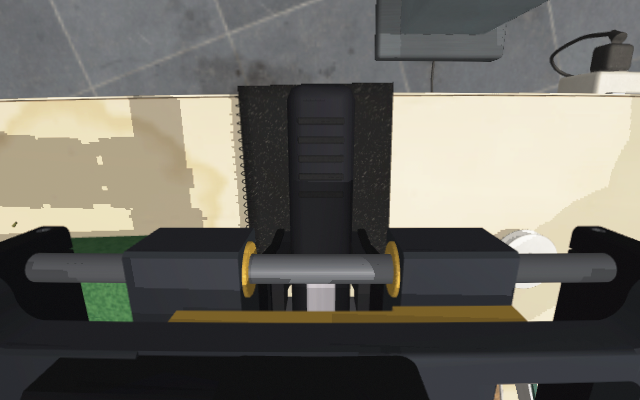

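The wrist view shows the pad's near edge from (239,86) to (393,83), and its sides at columns 250 and 390 by row 225. The scanner is over it. The near edge is a few pixels off the estimate, so I recompute.

```bash
python3 - <<'E'
from h import *
c=cam('wrist')
print(ray(c,[(239,86),(393,83),(250,225),(389,225)],.016).round(4).tolist())
s=env.state(); print(np.round(s['tool_pos'],4))
E
```

```text
[[0.3077, -0.4157, 0.016], [0.306, -0.2711, 0.016], [0.4453, -0.4138, 0.016], [0.4463, -0.2684, 0.016]]
[ 0.408  -0.3397  0.1655]
```

The pad's middle is about (0.4115, -0.342). I shift 5 mm ahead and lower, slowly at the end; contact is expected at TCP z ≈ 0.0235.

Call:
step_arm(
  grip=[0.02, 0.02, 0.02, 0.02, 0.02, 0.02, 0.02, 0.02, 0.02],
  dp=[
    [-0.005, -0.002, 0.03],
    [-0.005, -0.002, 0.065],
    [-0.005, -0.002, 0.1],
    [-0.005, -0.002, 0.12],
    [-0.005, -0.002, 0.132],
    [-0.005, -0.002, 0.136],
    [-0.005, -0.002, 0.139],
    [-0.005, -0.002, 0.141],
    [-0.005, -0.002, 0.141],
  ],
  twist=[
    [0, 0, 0],
    [0, 0, 0],
    [0, 0, 0],
    [0, 0, 0],
    [0, 0, 0],
    [0, 0, 0],
    [0, 0, 0],
    [0, 0, 0],
    [0, 0, 0],
  ],
)

```text
time_s: 11.52
tool_pos: [0.4127, -0.3428, 0.0247]
tool_rot: [[-1.0, 0.008, 0.0], [0.008, 1.0, 0.0], [-0.0, 0.0, -1.0]]
force: [0.2, -0.4, -1.1]
finger_gap: 0.0296
```

Call:
step_arm(
  grip=[0.02, 0.02, 0.02],
  dp=[
    [0, 0, 0.0005],
    [0, 0, 0.001],
    [0, 0, 0.001],
  ],
  twist=[
    [0, 0, 0],
    [0, 0, 0],
    [0, 0, 0],
  ],
)

```text
time_s: 11.9
tool_pos: [0.4126, -0.3427, 0.0235]
tool_rot: [[-1.0, 0.008, -0.0], [0.008, 1.0, 0.0], [0.0, 0.0, -1.0]]
force: [1.1, -0.1, -1.7]
finger_gap: 0.0298
```

Call:
step_arm(
  grip=[0.02, 0.02, 0.02, 0.02],
  dp=[
    [0, 0, 0.0005],
    [0, 0, 0.001],
    [0, 0, 0.001],
    [0, 0, 0.001],
  ],
  twist=[
    [0, 0, 0],
    [0, 0, 0],
    [0, 0, 0],
    [0, 0, 0],
  ],
)

```text
time_s: 12.4
tool_pos: [0.4126, -0.3428, 0.0225]
tool_rot: [[-1.0, 0.008, 0.0], [0.008, 1.0, 0.0], [-0.0, 0.0, -1.0]]
force: [-0.2, 0.7, -1.8]
finger_gap: 0.0299
```

Call:
step_arm(
  grip=[0.02, 0.02, 0.02, 0.02],
  dp=[
    [0, 0, 0.0005],
    [0, 0, 0.001],
    [0, 0, 0.001],
    [0, 0, 0.001],
  ],
  twist=[
    [0, 0, 0],
    [0, 0, 0],
    [0, 0, 0],
    [0, 0, 0],
  ],
)

```text
time_s: 12.9
tool_pos: [0.4126, -0.3428, 0.0215]
tool_rot: [[-1.0, 0.008, 0.0], [0.008, 1.0, 0.0], [-0.0, 0.0, -1.0]]
force: [0.4, -0.1, -2.0]
finger_gap: 0.0295
```

Call:
step_arm(
  grip=[0.02, 0.02, 0.02, 0.02],
  dp=[
    [0, 0, 0.0005],
    [0, 0, 0.001],
    [0, 0, 0.001],
    [0, 0, 0.001],
  ],
  twist=[
    [0, 0, 0],
    [0, 0, 0],
    [0, 0, 0],
    [0, 0, 0],
  ],
)

```text
time_s: 13.4
tool_pos: [0.4126, -0.3428, 0.0205]
tool_rot: [[-1.0, 0.008, -0.0], [0.008, 1.0, 0.0], [0.0, 0.0, -1.0]]
force: [0.2, -0.5, -0.9]
finger_gap: 0.0304
```

```bash
python3 - <<'E'
from h import *
s=env.state(); print(np.round(s['tool_pos'],4),np.round(s['force'],1),s['finger_gap'])
c,im=snap('scene','scene4.png'); cw,iw=snap('wrist','wrist4.png')
q=proj(c,[s['tool_pos']])[0]; print(q)
u,v=int(q[0])-60,int(q[1])-45
o=cv2.resize(im[v:v+90,u:u+120],(640,480),interpolation=cv2.INTER_CUBIC)
cv2.imwrite('pics/s4c.png',cv2.convertScaleAbs(o,alpha=2,beta=20))
E
```

```text
[ 0.4126 -0.3428  0.0205] [ 0.2 -0.5 -0.9] 0.030409187445379515
[362.34723455 286.85283344]
```

View pics/s4c.png

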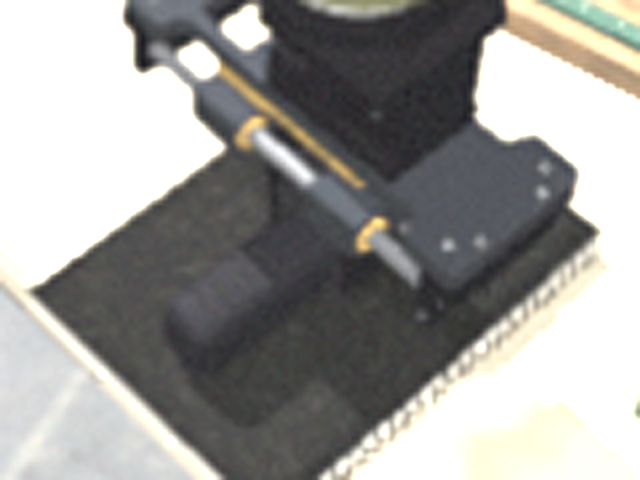

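The scanner is low over the pad with no clear gap or tilt, and the force is just starting to lighten. I continue in millimetres.

Call:
step_arm(
  grip=[0.02, 0.02, 0.02, 0.02],
  dp=[
    [0, 0, 0.0005],
    [0, 0, 0.001],
    [0, 0, 0.001],
    [0, 0, 0.001],
  ],
  twist=[
    [0, 0, 0],
    [0, 0, 0],
    [0, 0, 0],
    [0, 0, 0],
  ],
)

```text
time_s: 14.0
tool_pos: [0.4126, -0.3428, 0.0195]
tool_rot: [[-1.0, 0.008, -0.0], [0.008, 1.0, 0.0], [0.0, 0.0, -1.0]]
force: [-0.9, -0.4, -1.3]
finger_gap: 0.0296
```

```bash
python3 - <<'E'
from h import *
ims=[cv2.imread(f'pics/wrist{i}.png',0) for i in (2,3)]
c,im=snap('wrist','wrist5.png'); ims+=[cv2.imread('pics/wrist4.png',0),cv2.cvtColor(im,6)]
for i in ims: print(i[75:215,305:337].mean(1).round().astype(int)[::2].tolist())
T=ims[0][88:202,300:342]
for i in ims[1:]:
    r=cv2.matchTemplate(i[70:220,285:357],T,5); print(cv2.minMaxLoc(r)[1],np.array(cv2.minMaxLoc(r)[3])-[15,18])
E
```

```text
[224, 224, 225, 223, 94, 28, 33, 35, 38, 40, 42, 43, 44, 44, 44, 44, 44, 44, 44, 44, 44, 38, 40, 40, 35, 42, 44, 44, 44, 44, 44, 38, 40, 40, 33, 44, 44, 44, 44, 44, 37, 41, 40, 35, 44, 44, 44, 44, 44, 35, 41, 40, 38, 44, 44, 44, 44, 44, 35, 40, 40, 37, 44, 44, 44, 44, 44, 44, 44, 44]
[104, 106, 109, 111, 84, 28, 34, 38, 40, 43, 45, 47, 48, 47, 49, 49, 49, 49, 48, 48, 48, 40, 44, 44, 40, 46, 48, 48, 48, 48, 48, 40, 44, 45, 39, 48, 48, 48, 48, 48, 38, 44, 45, 41, 47, 48, 48, 48, 48, 36, 44, 44, 39, 46, 35, 35, 35, 35, 30, 33, 33, 29, 35, 35, 35, 35, 35, 35, 35, 35]
[40, 40, 41, 41, 28, 29, 35, 38, 41, 44, 46, 48, 49, 50, 50, 50, 50, 49, 50, 49, 49, 41, 45, 45, 40, 47, 49, 49, 49, 49, 49, 41, 45, 45, 40, 49, 49, 49, 49, 49, 39, 45, 46, 42, 49, 49, 49, 49, 49, 40, 45, 45, 44, 49, 36, 36, 36, 36, 30, 33, 33, 31, 36, 36, 36, 36, 36, 36, 36, 36]
[40, 40, 42, 41, 29, 30, 35, 39, 42, 44, 46, 49, 49, 49, 50, 50, 50, 50, 50, 50, 50, 41, 45, 45, 41, 48, 50, 50, 50, 50, 50, 41, 45, 46, 40, 50, 50, 50, 50, 50, 40, 46, 46, 42, 49, 49, 50, 49, 49, 38, 46, 46, 45, 49, 36, 37, 37, 36, 30, 34, 34, 32, 36, 36, 36, 36, 36, 36, 36, 36]
0.5923402309417725 [-8  0]
0.5913335084915161 [-7  0]
0.6012927293777466 [-7  0]
```

Call:
step_arm(
  grip=[0.02, 0.02, 0.02, 0.02],
  dp=[
    [0, 0, 0.0005],
    [0, 0, 0.001],
    [0, 0, 0.001],
    [0, 0, 0.001],
  ],
  twist=[
    [0, 0, 0],
    [0, 0, 0],
    [0, 0, 0],
    [0, 0, 0],
  ],
)

```text
time_s: 14.55
tool_pos: [0.4126, -0.3427, 0.0194]
tool_rot: [[-1.0, 0.008, 0.0], [0.008, 1.0, 0.001], [-0.0, 0.001, -1.0]]
force: [-4.3, 4.7, 14.8]
finger_gap: 0.0298
```

Contact came at TCP z ≈ 0.0194 (14.8 N), and the ribs haven't moved in the grip, so there was no slip. I back off 0.8 mm to unload, then open slowly.

Call:
step_arm(
  grip=[0.02, 0.02, 0.02],
  dp=[
    [0, 0, -0.0008],
    [0, 0, -0.0008],
    [0, 0, -0.0008],
  ],
  twist=[
    [0, 0, 0],
    [0, 0, 0],
    [0, 0, 0],
  ],
)

```text
time_s: 14.92
tool_pos: [0.4127, -0.3428, 0.0194]
tool_rot: [[-1.0, 0.008, 0.0], [0.008, 1.0, 0.0], [-0.0, 0.0, -1.0]]
force: [-0.4, 0.4, 4.1]
finger_gap: 0.0298
```

Call:
step_arm(
  grip=[0.034, 0.04, 0.05, 0.055, 0.055, 0.055],
  dp=[
    [0, 0, 0],
    [0, 0, 0],
    [0, 0, 0],
    [0, 0, 0],
    [0, 0, 0],
    [0, 0, 0],
  ],
  twist=[
    [0, 0, 0],
    [0, 0, 0],
    [0, 0, 0],
    [0, 0, 0],
    [0, 0, 0],
    [0, 0, 0],
  ],
)

```text
time_s: 15.68
tool_pos: [0.4126, -0.3428, 0.0193]
tool_rot: [[-1.0, 0.008, -0.0], [0.008, 1.0, 0.0], [0.0, 0.0, -1.0]]
force: [-0.6, 0.4, 0.4]
finger_gap: 0.0548
```

Call:
step_arm(
  grip=[0.055, 0.055, 0.055, 0.055, 0.055, 0.055, 0.055],
  dp=[
    [0, 0, -0.01],
    [0, 0, -0.03],
    [0, 0, -0.06],
    [0, 0, -0.11],
    [0, 0, -0.15],
    [0, 0, -0.17],
    [0, 0, -0.17],
  ],
  twist=[
    [0, 0, 0],
    [0, 0, 0],
    [0, 0, 0],
    [0, 0, 0],
    [0, 0, 0],
    [0, 0, 0],
    [0, 0, 0],
  ],
)

```text
time_s: 16.55
tool_pos: [0.4133, -0.3435, 0.1916]
tool_rot: [[-1.0, 0.008, 0.004], [0.008, 1.0, -0.001], [-0.004, -0.001, -1.0]]
force: [0.0, 0.9, -0.3]
finger_gap: 0.0549
```

```bash
python3 - <<'E'
from h import *
s=env.state(); print(s['time_s'],np.round(s['tool_pos'],4),np.round(s['force'],1))
c,im=snap('wrist','wrist6.png'); ct,ti=snap('top','top6.png'); snap('scene','scene6.png')
print(proj(c,[[.4115-.105,-.342,.016],[.4127,-.3427,.048]]).round())
t0=cv2.imread('pics/top0.png')
for n,(u,v) in {'pail':(294,153),'pot':(229,160)}.items():
    a,b=[i[v-14:v+14,u-18:u+18].astype(int) for i in(t0,ti)]; print(n,'diff mean/max',np.abs(a-b).mean().round(1),np.abs(a-b).max())
A=cv2.resize(im[60:330,180:470],(400,372)); B=cv2.resize(ti[85:295,185:455],(478,372)) 
cv2.imwrite('pics/fin.png',cv2.resize(np.hstack([A,B]),(800,339)))
E
```

```text
16.55 [ 0.4133 -0.3435  0.1916] [ 0.   0.9 -0.3]
[[321.  81.]
 [322. 190.]]
pail diff mean/max 4.0 8
pot diff mean/max 4.1 8
```

View pics/fin.png

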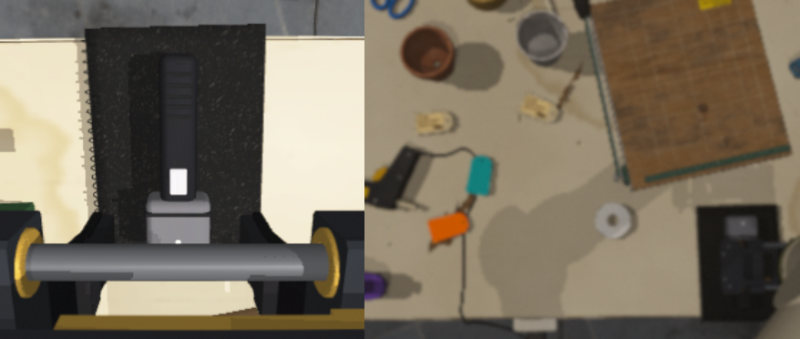

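The scanner lies right way up, centred and straight on the pad, and the gripper is clear of it (left half, scanner at (178,150)). Both stacks are unmoved (right half, (435,123) and (541,108)). Handing in.

```bash
python3 -c "
from h import *
env.job_done(); print(env.state()['time_s'])"
```

```text
the job is handed in; nothing more can be done
the job is handed in; nothing more can be done
```

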